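Hang the red readout on the pump controller's keyhole stud

ROBOT

A 6-joint arm with a two-finger parallel gripper is mounted at the origin on the work surface. World frame = base frame: x ahead of the robot, y to its left, z up, the work surface at z = 0. Lengths are in m, angles in degrees, forces in N, time in s.
With the tool pointing down it reaches from about 0.4 to 0.825 m from the base axis. Payload 7 kg.
Tool frame: the origin (TCP) lies on the centre line of the jaws, within the pads' length; the fingertips stand 14 mm ahead of it and the grasp point (between the pads) lies 5 mm behind it; z points along the fingers, y is the line along which they close (so a half turn about z gives the same grasp; the last joint's range is limited). The gripper opens to 88 mm and grips with 3 to 60 N. Pads are 19 mm wide; open, the fingers measure 130 mm over their backs; the gripper's body (78 mm by 193 mm) begins 47 mm behind the grasp point.
Start: joints at [-49.612, 20.546, 0.682, 0, -70.136, -16.507], TCP at [0.273, -0.617, 0.241] pointing down, gripper open.
Joint ranges: [-176.03, 176.03], [-82.01, 121.73], [-58.28, 71.71], [-173.87, 95.51], [-174.79, -0.11], [-173.66, 173.66]. Speed limits (degrees/s): [136.94, 136.94, 172.46, 180, 180, 180].

INTERFACE

Orientations are given as [roll, pitch, yaw] about the fixed x, y, z axes, in that order (R = Rz(yaw) Ry(pitch) Rx(roll)).
In Python, from plant import r gives the robot as it stands.
- The arm moves only by the tool send_rows, never from a script. Its argument "steps" is a list of rows, each an object with "dp": the shift along the tool's x, y, z in mm, a list of three; "roll": the turn about the tool's z in rad; "jaw": the opening in per cent of the stroke, from 0 (shut) to 100 (fully open). In form: [{"dp": [tx, ty, tz], "roll": roll, "jaw": jaw}, ...]. A call has 1 to 5 rows; each row is the pose to reach, as a shift and turn from the pose commanded when the call began, along the tool's axes at that moment; what a row does not reach only later rows make up. A row lasts 1/8 s, in which the tool goes at most 62.5 mm and 10.7 degrees, less where a joint would pass 70% of its speed; a pose out of reach is approached as far as the arm can. A call with a gripper value outside its range is refused whole. The fingers move at their own pace and stop on an object; "newtons" is the grip in N (left out, the last holds). Time passes only in rows, so rows that repeat a pose let the fingers close. It gives the time, the measured TCP pose, the force, the opening and the grip force at its end, in the units of the state.
- r.get_state(): the state, without advancing time (a new reading comes with each control period).
- r.capture(name): name is "scene" or "top"; returns a dict with "image" (384x512x3 uint8, blue, green, red), "K" (3x3 intrinsics, pixels), "rvec" (rotation vector, rad) and "tvec" (3), from world to camera coordinates, as OpenCV has them. Camera axes: x right, y down, z forward; pixel columns grow to the right and rows downward; lengths in m; the calibration is good to about 2 mm. A picture is of the moment at which its call begins. There is no depth.
- r.close_job(): hands the job in; it is judged then, once.
The state is a dict: "time_s": time; "joints": joint angles; "qd": joint speeds; "joint_torque": joint torques, N m; "tcp_pos": TCP position; "eef_rot": TCP orientation; "contact_force": force on the tool from outside, world axes, zero at the start; "moment": the same for the moment, N m; "gripper_width": finger opening in m; "gripper_force": force on a finger pad.
Only numpy, scipy, OpenCV 4.12 (cv2) and the standard library are available. Lean on these libraries where they do the work, as an engineer would, in place of code of your own. Each camera call takes 0.05 s, during which the arm holds its last target. There are 200 camera calls.

TASK

Lift the red readout out of the black rack, slip the wide part of its keyhole over the brass-headed stud on the white pump controller with its display facing outwards, and slide it down until it hangs upright and fully home behind the stud's head, then let go. Leave the blue readout in the rack and do not disturb the other things on the desk.

Things in the scene. Friction and masses are not known exactly. Their poses are not given: they have to be found in the camera images.
- red_unit (a point): red readout, about 0.35 kg, 204 tall, upright: white plate 6 thick, 130 wide, 165 tall; red display box 130 wide, 50 high, 24 deep along its lower front; on top a red grip block 18 thick, 60 wide, 39 high, its centre 82.5 above this point. Point: mid plate thickness and width, 102 above the underside. Axes: x out of the display side, y across, z up. Starts upright in one rack bay
- red_eye (a point): centre of the wide part of the red readout's keyhole, 27 below red_unit (same axes). The wide part is 34 wide, 34 high, through the 6 plate; slanted upper corners lead into a slot 15 wide that rises from it. Fully home, the stud's axis is 35 above this point (8 above red_unit)
- blue_unit (a point): blue readout, the same in form, size, point and axes as the red one, blue in place of red; stands in the other bay and stays there
- rack_base (a point): black rack, fixed: base 240 (x) by 170 (y) by 12; point at the centre of its underside, z up. Two bays; readout plates stand in them at x = -60 and x = +50, y = 0, displays to +x, undersides 12 above the desk; low fences round each bay reach 32 above the desk, 2 play a side
- stud (a point): headed stud on the upright front of the white pump controller. Point: on the stud's axis, 7 out from the front, half-way between front and head, 135 above the desk. Axes: x straight out of the front, z up. Shank 9 diameter, 14 long; brass head 22 diameter, 6 thick, its outer face 13 out from the point
- stand: white pump controller, fixed: origin on the desk below the middle of its front, x out of the front. Housing 160 wide (y), 170 tall, 90 deep behind the front; foot 170 wide, 12 high, reaches 60 before the front. A readout fully home hangs with its underside 25 above the desk and its grip block above the controller's top
- mouse_base (a point): black computer mouse, 105 by 60 by 31; point at the centre of its underside; not to be disturbed
- jar_c (a point): white jar with blue cap, 72 diameter, 120 high; point at its centre, half-way up; not to be disturbed
- stapler_c (a point): red and grey stapler, 130 by 34 by 51; point at the centre of its underside; not to be disturbed
- tape_c (a point): yellow tape roll, 90 diameter, 24 high, a ring lying flat; point at its centre; not to be disturbed
Things that resemble listed ones, but are neither listed nor needed, are in the scene too. Leave any green or orange look-alike of the part that bears red_unit alone. What is shaped like the part that bears blue_unit but orange is not meant.

How it is judged (in metres and radians):
On the way, in this order (a step that is already met when the one before it is completed fails the run):
1. the red readout is lifted clear of the rack: its underside more than 50 mm above the desk (height (world z) of red_unit above 0.152 m), for 0.1 s.
2. the wide part of the keyhole is over the stud, its plate between the head and the controller's front (x of stud in the frame of red_unit between -0.007 and 0.007 m and y of stud in the frame of red_unit between -0.012 and 0.012 m and z of stud in the frame of red_unit between -0.04 and -0.012 m), for 0.05 s.
At the end, for the whole second after the job is handed in: The red readout hangs on the stud, let go: its plate behind the head, the shank within 5 mm of the top of the slot and within 6 mm of its middle, upright within 0.14 rad and square to the controller within 0.16 rad; the blue readout still stands in the rack (x of stud in the frame of red_unit between -0.007 and 0.007 m and y of stud in the frame of red_unit between -0.006 and 0.006 m and z of stud in the frame of red_unit between 0.003 and 0.013 m and angle between red_unit's own z axis and vertical below 0.14 rad and angle between the x axis of red_unit and the x axis of stud, either way round below 0.16 rad and horizontal distance between blue_unit and rack_base below 0.085 m and angle between blue_unit's own z axis and vertical below 0.12 rad and height (world z) of blue_unit below 0.125 m); the robot touches nothing.
It fails at once if the blue readout is pushed more than 15 mm from its place (distance of blue_unit from where it was at the start of the episode above 0.015 m).
It fails at once if the mouse, jar, stapler or tape roll is pushed more than 20 mm from its place (distance of any of mouse_base, jar_c, stapler_c, tape_c from where it was at the start of the episode above 0.02 m).
It also fails if it takes over 54 s, if anything falls off the work surface, if the arm or the gripper's body presses on something with over 40 N, if the wrist force passes 120 N, or if a joint passes its speed limit or range.

## Working session

There is one attempt and no reset: what is moved stays moved. The work goes in short steps, Python scripts to look and compute and a tool call to move; the robot and the scene stay as the last step left them, time stands still between calls to the robot, and variables do not carry over. Pictures are saved under pics/ and viewed, at most 10 in all, crops included, and the job is handed in when it is done.

Besides the shell and the picture viewer there is one more tool, called after "Request:" as name([rows], argument=value, ...), one row to a line, values as JSON. send_rows: Moves the arm, as the interface text tells. Its arguments: {"type":"object","properties":{"steps":{"type":"array","items":{"type":"object","properties":{"dp":{"type":"array","items":{"type":"number"}},"roll":{"type":"number"},"jaw":{"type":"number"}}}},"newtons":{"type":"number"}},"required":["steps"]}

```bash
mkdir -p pics
python3 - <<'E'
from plant import r
import cv2,pickle
d={}
for n in("scene","top"):
    c=r.capture(n);d[n]=c;cv2.imwrite(f"pics/{n}0.png",c["image"])
    R=cv2.Rodrigues(c["rvec"])[0];print(n,c["K"].tolist(),(-R.T@c["tvec"].reshape(3)).round(3),R.round(2).tolist())
pickle.dump(d,open("c0.pkl","wb"))
s=r.get_state();print(s["time_s"],s["tcp_pos"],s["eef_rot"],s["gripper_width"])
E
```

```text
scene [[391.5664245409793, 0.0, 248.4807965492843], [0.0, 391.5664245409793, 187.82164830142062], [0.0, 0.0, 1.0]] [ 1.457 -0.401  0.812] [[0.44, 0.9, -0.03], [0.48, -0.26, -0.84], [-0.76, 0.35, -0.54]]
top [[420.39740628961044, 0.0, 259.72229822284817], [0.0, 420.39740628961044, 188.2859477460407], [0.0, 0.0, 1.0]] [0.252 0.052 1.668] [[0.01, -1.0, -0.02], [-0.99, -0.01, -0.17], [0.17, 0.02, -0.99]]
0.1 [ 0.27307474 -0.61683616  0.23969775] [ 1.79912685e+02 -6.73064042e-03 -1.56125953e+02] 0.087679448454813
```

View pics/scene0.png

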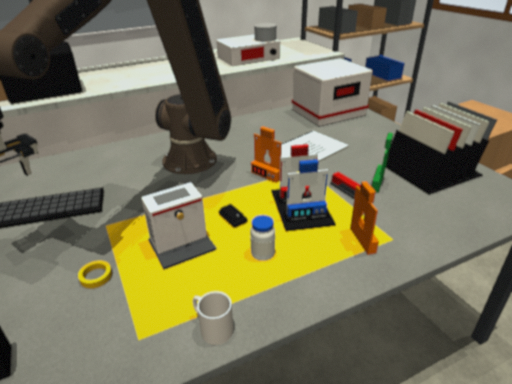

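View pics/top0.png

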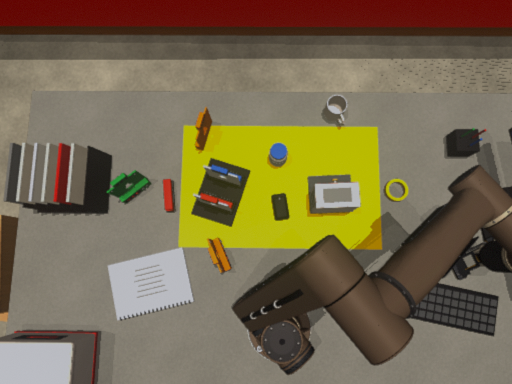

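The top view shows the rack near px (221,192), with red at (214,201) and blue at (224,172). The controller is near (337,195), with its stud facing up the image (+x). I'll enlarge these areas to take exact measurements.

Run:
```python
import cv2,pickle,numpy as np
d=pickle.load(open("c0.pkl","rb"))
t=d["top"]["image"];s=d["scene"]["image"]
z=lambda im,x,y,w,h,f:cv2.resize(im[y:y+h,x:x+w],None,fx=f,fy=f,interpolation=cv2.INTER_CUBIC)
a=np.hstack([z(t,185,150,66,80,6),z(t,300,165,66,80,6)])
cv2.imwrite("pics/t1.png",a)
b=np.hstack([z(s,260,135,80,100,5),z(s,138,175,80,100,5)])
cv2.imwrite("pics/s1.png",b)
```

```text
(no output)
```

View pics/t1.png

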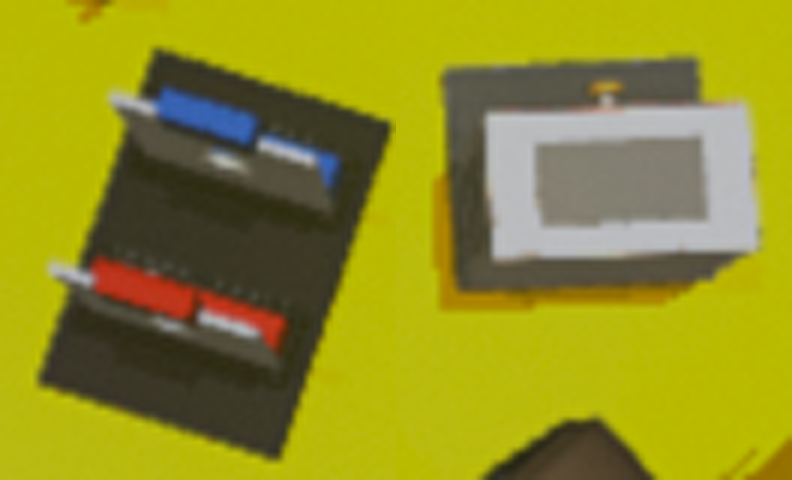

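View pics/s1.png

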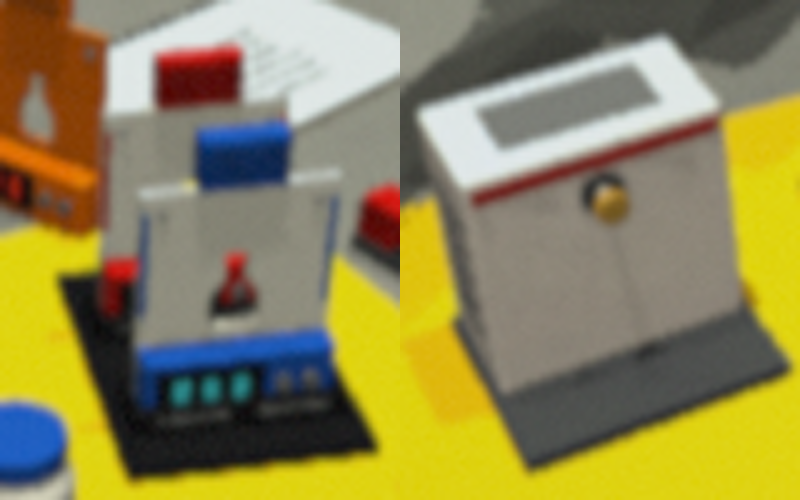

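Measured points in the crops:
- **Rack base corners (top crop):** (155,50), (392,123), (280,460), (40,383)
- **Controller top corners (top crop):** (485,113), (747,103), (758,247), (492,260)
- **Brass head (scene crop):** (610,204)

Next I'll fit the poses.

```bash
cat > h.py <<'E'
import cv2,numpy as np
from scipy.optimize import least_squares
def proj(c,P): return cv2.projectPoints(np.float64(P).reshape(-1,1,3),c["rvec"],c["tvec"],c["K"],None)[0].reshape(-1,2)
def place(p,L):
    a=p[2];R=np.array([[np.cos(a),-np.sin(a)],[np.sin(a),np.cos(a)]]);L=np.float64(L)
    return np.c_[L[:,:2]@R.T+p[:2],L[:,2]]
def fit(obs,p0):  # obs: list of (cam, local pts, pixels)
    f=lambda p:np.concatenate([(proj(c,place(p,L))-u).ravel() for c,L,u in obs])
    s=least_squares(f,p0,loss="soft_l1");return s.x,f(s.x).reshape(-1,2)
def crop(X,x0,y0,f): return (np.float64(X)+.5)/f-.5+[x0,y0]
E
python3 - <<'E'
import pickle,numpy as np
from h import *
d=pickle.load(open("c0.pkl","rb"));t,s=d["top"],d["scene"]
T1=crop([(155,50),(392,123),(280,460),(40,383)],185,150,6)
L=[(.12,.085,.012),(.12,-.085,.012),(-.12,-.085,.012),(-.12,.085,.012)]
S1=crop([(133,475),(377,446),(60,280)],260,135,5);LS=[(.12,-.085,.006),(.12,.085,.006),(-.12,-.085,.012)]
for o in([(t,L,T1)],[(t,L,T1),(s,LS,S1)]):
    p,e=fit(o,[.5,.15,-.3]);print("rack",p.round(4),e.round(1).tolist())
pr=p
T2=crop([(485-396,113),(747-396,103),(758-396,247),(492-396,260)],300,165,6)
L2=[(0,.08,.17),(0,-.08,.17),(-.09,-.08,.17),(-.09,.08,.17)]
TF=crop([(445-396,72),(697-396,60)],300,165,6);LF=[(.06,.085,.012),(.06,-.085,.012)]
S2=crop([(70,195),(320,118),(268,35),(18,108),(210,204)],138,175,5)
LS2=[(0,-.08,.17),(0,.08,.17),(-.09,.08,.17),(-.09,-.08,.17),(.02,0,.135)]
for o in([(t,L2,T2)],[(t,L2+LF,np.r_[T2,TF]),(s,LS2,S2)]):
    p,e=fit(o,[.5,-.1,0]);print("stand",p.round(4),e.round(1).tolist())
# predicted readout grip top corners in top/scene crops
B=[(.009,.03,.216),(.009,-.03,.216),(-.009,-.03,.216),(-.009,.03,.216)]
for n,x in(("red",-.06),("blue",.05)):
    P=place(pr,np.array(B)+[x,0,0]);print(n,((proj(t,P)-[185,150])*6).round().tolist(),((proj(s,P)-[260,135])*5).round().tolist())
    print(place(pr,[(x,0,.114)]).round(4))
E
```

```text
rack [ 0.5191  0.2366 -0.2966] [[-0.1, -0.4], [0.3, -0.3], [0.2, 0.4], [-0.4, 0.2]]
rack [ 0.52    0.2371 -0.2969] [[-0.2, -0.7], [0.2, -0.5], [0.1, 0.2], [-0.6, 0.0], [-0.8, 0.2], [0.9, -0.1], [-1.1, -2.1]]
stand [ 0.5317 -0.1976  0.0519] [[-0.5, -0.2], [0.2, -0.3], [0.3, 0.4], [-0.1, 0.1]]
stand [ 0.5319 -0.1984  0.0533] [[-0.2, -0.2], [0.4, -0.4], [0.6, 0.3], [0.2, 0.0], [-0.2, -0.9], [0.2, -0.7], [-1.8, -2.4], [1.0, -3.6], [-0.1, -0.8], [-0.4, -0.5], [1.2, 0.6]]
red [[100.0, 259.0], [197.0, 290.0], [187.0, 319.0], [90.0, 288.0]] [[244.0, 49.0], [156.0, 57.0], [150.0, 45.0], [236.0, 37.0]]
[[0.4626 0.2546 0.114 ]]
blue [[161.0, 84.0], [257.0, 113.0], [247.0, 142.0], [151.0, 112.0]] [[294.0, 127.0], [200.0, 137.0], [192.0, 123.0], [285.0, 114.0]]
[[0.5678 0.2225 0.114 ]]
```

```bash
cat > go.py <<'E'
import sys,numpy as np
from scipy.spatial.transform import Rotation as Ro
def rel(tgts,state=None):
    from plant import r
    s=state or r.get_state();p=np.array(s["tcp_pos"]);Rm=Ro.from_euler("xyz",s["eef_rot"],degrees=True)
    print("t",round(s["time_s"],2),"tcp",p.round(4),"rot",np.round(s["eef_rot"],2),"w",round(s["gripper_width"],4),"F",np.round(s["contact_force"],1))
    for x,y,z,yaw in tgts:
        d=Rm.inv().apply(np.array([x,y,z])-p)*1000
        dy=-(yaw-s["eef_rot"][2]+180)%360-180 if 0 else -(((yaw-s["eef_rot"][2])+180)%360-180)
        print("to",(x,y,z,yaw),"dp",d.round(1),"roll",round(float(np.radians(dy)),3))
if __name__=="__main__":
    a=np.array(sys.argv[1:],float).reshape(-1,4);rel(a)
E
python3 go.py .45 -.30 .33 -156 .46 .0 .33 -107 .4626 .2546 .33 -107
```

```text
t 0.1 tcp [ 0.2731 -0.6168  0.2397] rot [ 1.7991e+02 -1.0000e-02 -1.5613e+02] w 0.0877 F [0.1 1.1 0.5]
to (np.float64(0.45), np.float64(-0.3), np.float64(0.33), np.float64(-156.0)) dp [-290.   218.3  -90. ] roll -0.002
to (np.float64(0.46), np.float64(0.0), np.float64(0.33), np.float64(-107.0)) dp [-420.6  488.5  -89.6] roll -0.857
to (np.float64(0.4626), np.float64(0.2546), np.float64(0.33), np.float64(-107.0)) dp [-526.   720.3  -89.3] roll -0.857
```

Request:
send_rows([
  {"dp": [-40,30,-50],"roll": -0.1,"jaw": 100},
  {"dp": [-90,65,-90],"roll": -0.25,"jaw": 100},
  {"dp": [-140,105,-90],"roll": -0.4,"jaw": 100},
  {"dp": [-190,145,-90],"roll": -0.55,"jaw": 100},
  {"dp": [-235,180,-90],"roll": -0.7,"jaw": 100},
])

```text
time_s: 0.72
tcp_pos: [0.4094, -0.3674, 0.3305]
eef_rot: [-180.0, 0.0, -115.7]
contact_force: [1.2, 0.4, 0.5]
gripper_width: 0.0875
gripper_force: 0.0
```

```bash
python3 go.py .46 .0 .33 -107 .4626 .2546 .33 -107
```

```text
t 0.72 tcp [ 0.4094 -0.3674  0.3305] rot [-1.7999e+02  1.0000e-02 -1.1575e+02] w 0.0875 F [1.2 0.4 0.5]
to (np.float64(0.46), np.float64(0.0), np.float64(0.33), np.float64(-107.0)) dp [-352.9  114.     0.5] roll -0.153
to (np.float64(0.4626), np.float64(0.2546), np.float64(0.33), np.float64(-107.0)) dp [-583.4  222.3    0.6] roll -0.153
```

Request:
send_rows([
  {"dp": [-58,20,0],"roll": -0.08,"jaw": 100},
  {"dp": [-116,42,0],"roll": -0.15,"jaw": 100},
  {"dp": [-174,64,0],"roll": -0.15,"jaw": 100},
  {"dp": [-232,87,0],"roll": -0.15,"jaw": 100},
  {"dp": [-290,110,0],"roll": -0.15,"jaw": 100},
])

```text
time_s: 1.35
tcp_pos: [0.4368, -0.0585, 0.3305]
eef_rot: [-180.0, 0.0, -107.4]
contact_force: [1.1, -0.5, 1.1]
gripper_width: 0.0878
gripper_force: 0.0
```

```bash
python3 go.py .4626 .2546 .33 -107
```

```text
t 1.35 tcp [ 0.4368 -0.0585  0.3305] rot [-1.7999e+02  2.0000e-02 -1.0742e+02] w 0.0878 F [ 1.1 -0.5  1.1]
to (np.float64(0.4626), np.float64(0.2546), np.float64(0.33), np.float64(-107.0)) dp [-306.5   69.1    0.6] roll -0.007
```

Request:
send_rows([
  {"dp": [-61,14,0],"roll": 0,"jaw": 100},
  {"dp": [-122,28,0],"roll": 0,"jaw": 100},
  {"dp": [-183,42,0],"roll": 0,"jaw": 100},
  {"dp": [-244,56,0],"roll": 0,"jaw": 100},
  {"dp": [-304,69,0],"roll": 0,"jaw": 100},
])

```text
time_s: 1.98
tcp_pos: [0.4619, 0.2524, 0.3305]
eef_rot: [180.0, 0.0, -107.4]
contact_force: [1.5, 0.3, -0.1]
gripper_width: 0.0878
gripper_force: 0.0
```

Request:
send_rows([
  {"dp": [0,0,20],"roll": 0,"jaw": 100},
  {"dp": [0,0,70],"roll": 0,"jaw": 100},
])

```text
time_s: 2.22
tcp_pos: [0.4632, 0.2522, 0.261]
eef_rot: [-179.9, 0.2, -107.3]
contact_force: [0.6, 0.2, -1.2]
gripper_width: 0.0875
gripper_force: 0.0
```

```bash
python3 go.py .4626 .2546 .193 -107
python3 - <<'E'
from plant import r
import cv2,numpy as np,pickle
d={n:r.capture(n) for n in("scene","top")};pickle.dump(d,open("c1.pkl","wb"))
z=lambda im,x,y,w,h,f:cv2.resize(im[y:y+h,x:x+w],None,fx=f,fy=f,interpolation=cv2.INTER_CUBIC)
cv2.imwrite("pics/p1.png",np.hstack([z(d["top"]["image"],165,140,100,110,4),z(d["scene"]["image"],250,100,100,110,4)]))
E
```

```text
t 2.23 tcp [0.4632 0.2522 0.261 ] rot [-179.89    0.18 -107.31] w 0.0875 F [ 0.6  0.2 -1.2]
to (np.float64(0.4626), np.float64(0.2546), np.float64(0.193), np.float64(-107.0)) dp [-1.9  1.4 68. ] roll -0.005
```

View pics/p1.png

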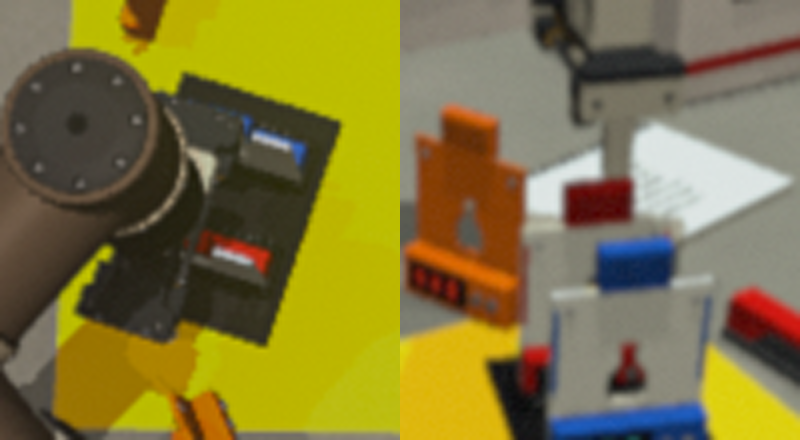

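The view shows the gripper finger straddling the red grip block at scene crop (600,203), with the blue block clear. I'll descend and grip.

Request:
send_rows([
  {"dp": [-2,1.5,25],"roll": -0.005,"jaw": 100},
  {"dp": [-2,1.5,50],"roll": -0.005,"jaw": 100},
  {"dp": [-2,1.5,66],"roll": -0.005,"jaw": 100},
  {"dp": [-2,1.5,68],"roll": -0.005,"jaw": 100},
  {"dp": [-2,1.5,68],"roll": -0.005,"jaw": 60},
], newtons=30)

```text
time_s: 2.95
tcp_pos: [0.4622, 0.2529, 0.1935]
eef_rot: [-180.0, 0.0, -107.1]
contact_force: [-0.1, 0.4, 0.5]
gripper_width: 0.0822
gripper_force: 0.0
```

Request:
send_rows([
  {"dp": [0,0,0],"roll": 0,"jaw": 10},
  {"dp": [0,0,0],"roll": 0,"jaw": 5},
  {"dp": [0,0,0],"roll": 0,"jaw": 5},
  {"dp": [0,0,0],"roll": 0,"jaw": 5},
  {"dp": [0,0,0],"roll": 0,"jaw": 5},
], newtons=30)

```text
time_s: 3.58
tcp_pos: [0.4616, 0.2526, 0.1924]
eef_rot: [180.0, -0.0, -107.1]
contact_force: [-0.7, 0.2, -0.1]
gripper_width: 0.033
gripper_force: 0.0
```

```bash
python3 go.py .4626 .2546 .193 -107
```

```text
t 3.58 tcp [0.4616 0.2526 0.1924] rot [ 180.     -0.   -107.13] w 0.033 F [-0.7  0.2 -0.1]
to (np.float64(0.4626), np.float64(0.2546), np.float64(0.193), np.float64(-107.0)) dp [-2.2 -0.4 -0.6] roll -0.002
```

Request:
send_rows([
  {"dp": [-2,0,0],"roll": 0,"jaw": 5},
  {"dp": [-2,0,0],"roll": 0,"jaw": 5},
  {"dp": [-2,0,0],"roll": 0,"jaw": 5},
  {"dp": [-2,0,0],"roll": 0,"jaw": 5},
  {"dp": [-2,0,0],"roll": 0,"jaw": 5},
], newtons=35)

```text
time_s: 4.2
tcp_pos: [0.4623, 0.2547, 0.1925]
eef_rot: [-180.0, 0.0, -107.1]
contact_force: [-0.3, 0.6, 0.2]
gripper_width: 0.0177
gripper_force: 35.0
```

Request:
send_rows([
  {"dp": [0,0,-15],"roll": 0,"jaw": 5},
  {"dp": [0,0,-45],"roll": 0,"jaw": 5},
  {"dp": [0,0,-85],"roll": 0,"jaw": 5},
  {"dp": [0,0,-125],"roll": 0,"jaw": 5},
  {"dp": [0,0,-168],"roll": 0,"jaw": 5},
])

```text
time_s: 4.82
tcp_pos: [0.4614, 0.2538, 0.3618]
eef_rot: [179.9, -0.1, -107.1]
contact_force: [0.6, 0.3, -5.4]
gripper_width: 0.0175
gripper_force: 35.0
```

```bash
python3 go.py .47 .05 .36 -87 .62 -.19 .36 -87
```

```text
t 4.83 tcp [0.4614 0.2538 0.3618] rot [ 1.7993e+02 -8.0000e-02 -1.0715e+02] w 0.0175 F [ 0.6  0.3 -5.4]
to (np.float64(0.47), np.float64(0.05), np.float64(0.36), np.float64(-87.0)) dp [192.2 -68.3   2. ] roll -0.352
to (np.float64(0.62), np.float64(-0.19), np.float64(0.36), np.float64(-87.0)) dp [ 377.3 -282.4    2. ] roll -0.352
```

Request:
send_rows([
  {"dp": [40,-14,0],"roll": 0,"jaw": 5},
  {"dp": [90,-32,0],"roll": -0.08,"jaw": 5},
  {"dp": [140,-50,0],"roll": -0.17,"jaw": 5},
  {"dp": [192,-68,0],"roll": -0.26,"jaw": 5},
  {"dp": [220,-100,0],"roll": -0.35,"jaw": 5},
])

```text
time_s: 5.45
tcp_pos: [0.4913, 0.0125, 0.3616]
eef_rot: [-180.0, 0.0, -86.9]
contact_force: [2.2, 1.6, -4.6]
gripper_width: 0.0177
gripper_force: 35.0
```

```bash
python3 go.py .62 -.193 .36 -87
```

```text
t 5.45 tcp [0.4913 0.0125 0.3616] rot [-1.7999e+02  3.0000e-02 -8.6930e+01] w 0.0177 F [ 2.2  1.6 -4.6]
to (np.float64(0.62), np.float64(-0.193), np.float64(0.36), np.float64(-87.0)) dp [ 212.1 -117.5    1.5] roll 0.001
```

Request:
send_rows([
  {"dp": [45,-28,0],"roll": 0,"jaw": 5},
  {"dp": [90,-56,0],"roll": 0,"jaw": 5},
  {"dp": [135,-84,0],"roll": 0,"jaw": 5},
  {"dp": [180,-108,0],"roll": 0,"jaw": 5},
  {"dp": [212,-117,0],"roll": 0,"jaw": 5},
])

```text
time_s: 6.08
tcp_pos: [0.6208, -0.1929, 0.3594]
eef_rot: [179.8, 0.0, -87.1]
contact_force: [0.1, -0.4, -4.7]
gripper_width: 0.0179
gripper_force: 35.0
```

Request:
send_rows([
  {"dp": [0,0,30],"roll": 0,"jaw": 5},
  {"dp": [0,0,70],"roll": 0,"jaw": 5},
  {"dp": [0,0,110],"roll": 0,"jaw": 5},
  {"dp": [0,0,119],"roll": 0,"jaw": 5},
  {"dp": [0,0,119],"roll": 0,"jaw": 5},
])

```text
time_s: 6.7
tcp_pos: [0.6206, -0.191, 0.242]
eef_rot: [180.0, -0.0, -87.1]
contact_force: [0.1, 0.5, -4.6]
gripper_width: 0.018
gripper_force: 35.0
```

```bash
python3 go.py .587 -.195 .2405 -87 .539 -.1976 .2405 -87;  python3 - <<'E'
from plant import r
import cv2,numpy as np,pickle
d={n:r.capture(n) for n in("scene","top")};pickle.dump(d,open("c2.pkl","wb"))
z=lambda im,x,y,w,h,f:cv2.resize(im[y:y+h,x:x+w],None,fx=f,fy=f,interpolation=cv2.INTER_CUBIC)
cv2.imwrite("pics/p2.png",np.hstack([z(d["top"]["image"],290,130,80,110,5),z(d["scene"]["image"],140,150,80,110,5)]))
E
```

```text
t 6.7 tcp [ 0.6206 -0.191   0.242 ] rot [ 1.7995e+02 -3.0000e-02 -8.7070e+01] w 0.018 F [ 0.1  0.5 -4.6]
to (np.float64(0.587), np.float64(-0.195), np.float64(0.2405), np.float64(-87.0)) dp [ 2.2 33.8  1.6] roll -0.001
to (np.float64(0.539), np.float64(-0.1976), np.float64(0.2405), np.float64(-87.0)) dp [ 2.4 81.9  1.6] roll -0.001
```

View pics/p2.png

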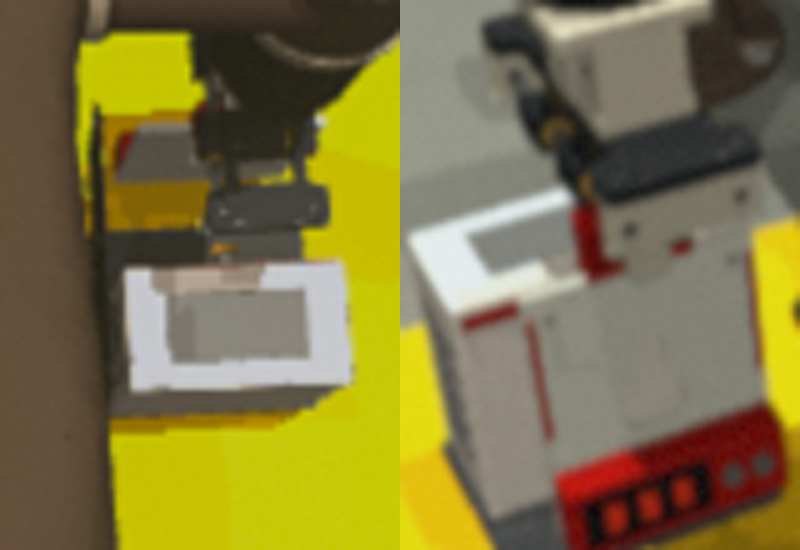

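The readout is held upright with its display outward, and the keyhole is visible at scene crop (655,385). I'll check its actual position against the prediction before inserting.

Run:
```python
from h import *
import pickle
s=pickle.load(open("c2.pkl","rb"))["scene"]
c=[.6206,-.191,np.radians(2.95)];z0=.242-.0785
N=["eyeLB","eyeRB","eyeL-up","eyeR-up","slot top","boxTL front","boxTR front","boxBL","boxBR","plateTL","plateTR"]
L=[(.003,-.017,-.044),(.003,.017,-.044),(.003,-.017,-.015),(.003,.017,-.015),(.003,0,.0155),(.027,-.065,-.052),(.027,.065,-.052),(.027,-.065,-.102),(.027,.065,-.102),(.003,-.065,.063),(.003,.065,.063)]
P=place(c,np.array(L)+[0,0,z0]);u=(proj(s,P)-[140,150])*5+[400,0]
for n,a in zip(N,u):print(n,a.round())
```

```text
eyeLB [629. 429.]
eyeRB [687. 408.]
eyeL-up [623. 387.]
eyeR-up [682. 367.]
slot top [647. 333.]
boxTL front [563. 495.]
boxTR front [784. 415.]
boxBL [575. 563.]
boxBR [790. 483.]
plateTL [518. 298.]
plateTR [750. 225.]
```

The prediction matches the picture to within about 2 mm. Inserting now.

Request:
send_rows([
  {"dp": [2.4,20,1.5],"roll": 0,"jaw": 5},
  {"dp": [2.4,40,1.5],"roll": 0,"jaw": 5},
  {"dp": [2.4,50,1.5],"roll": 0,"jaw": 5},
  {"dp": [2.4,55,1.5],"roll": 0,"jaw": 5},
])

```text
time_s: 7.3
tcp_pos: [0.5661, -0.1962, 0.2414]
eef_rot: [-179.9, -0.0, -87.1]
contact_force: [0.2, -0.2, -4.4]
gripper_width: 0.0179
gripper_force: 35.0
```

Request:
send_rows([
  {"dp": [0,8,0],"roll": 0,"jaw": 5},
  {"dp": [0,16,0],"roll": 0,"jaw": 5},
  {"dp": [0,22,0],"roll": 0,"jaw": 5},
  {"dp": [0,26,0],"roll": 0,"jaw": 5},
  {"dp": [0,26,0],"roll": 0,"jaw": 5},
])

```text
time_s: 7.92
tcp_pos: [0.5397, -0.1975, 0.24]
eef_rot: [-180.0, -0.0, -87.1]
contact_force: [0.2, -0.1, -5.0]
gripper_width: 0.0178
gripper_force: 35.0
```

```bash
python3 go.py .539 -.1976 .2405 -87
```

```text
t 7.92 tcp [ 0.5397 -0.1975  0.24  ] rot [-179.99   -0.    -87.08] w 0.0178 F [ 0.2 -0.1 -5. ]
to (np.float64(0.539), np.float64(-0.1976), np.float64(0.2405), np.float64(-87.0)) dp [ 0.1  0.7 -0.5] roll -0.001
```

No contact yet. I'll find the front face by touch to confirm the depth.

Request:
send_rows([
  {"dp": [0,2,0],"roll": 0,"jaw": 5},
  {"dp": [0,3,0],"roll": 0,"jaw": 5},
  {"dp": [0,3.5,0],"roll": 0,"jaw": 5},
])

```text
time_s: 8.3
tcp_pos: [0.5364, -0.1976, 0.2399]
eef_rot: [180.0, -0.0, -87.1]
contact_force: [0.8, 0.4, -5.1]
gripper_width: 0.0178
gripper_force: 35.0
```

Request:
send_rows([
  {"dp": [0,0.8,0],"roll": 0,"jaw": 5},
  {"dp": [0,1.5,0],"roll": 0,"jaw": 5},
])

```text
time_s: 8.55
tcp_pos: [0.5352, -0.1977, 0.24]
eef_rot: [-180.0, -0.0, -87.1]
contact_force: [2.4, -1.2, -5.8]
gripper_width: 0.0177
gripper_force: 35.0
```

Light contact at x≈0.535, as predicted. I'll back off 3.7 mm to mid-gap and lower.

Request:
send_rows([
  {"dp": [0,-3.7,0],"roll": 0,"jaw": 5},
  {"dp": [0,-3.7,0],"roll": 0,"jaw": 5},
  {"dp": [0,-3.7,8],"roll": 0,"jaw": 5},
  {"dp": [0,-3.7,16],"roll": 0,"jaw": 5},
  {"dp": [0,-3.7,24],"roll": 0,"jaw": 5},
])

```text
time_s: 9.18
tcp_pos: [0.5382, -0.1975, 0.2151]
eef_rot: [180.0, 0.0, -87.1]
contact_force: [-0.3, 0.5, -5.4]
gripper_width: 0.0179
gripper_force: 35.0
```

Request:
send_rows([
  {"dp": [0,0,4],"roll": 0,"jaw": 5},
  {"dp": [0,0,7],"roll": 0,"jaw": 5},
  {"dp": [0,0,9],"roll": 0,"jaw": 5},
])

```text
time_s: 9.55
tcp_pos: [0.5386, -0.1975, 0.2069]
eef_rot: [-180.0, -0.0, -87.1]
contact_force: [0.5, -0.5, -4.2]
gripper_width: 0.0182
gripper_force: 35.0
```

```bash
python3 go.py .539 -.1976 .2055 -87
```

```text
t 9.55 tcp [ 0.5386 -0.1975  0.2069] rot [-179.99   -0.    -87.08] w 0.0182 F [ 0.5 -0.5 -4.2]
to (np.float64(0.539), np.float64(-0.1976), np.float64(0.2055), np.float64(-87.0)) dp [ 0.1 -0.4  1.4] roll -0.001
```

Request:
send_rows([
  {"dp": [0,0,1],"roll": 0,"jaw": 5},
  {"dp": [0,0,1.5],"roll": 0,"jaw": 5},
  {"dp": [0,0,2],"roll": 0,"jaw": 5},
])

```text
time_s: 9.93
tcp_pos: [0.5386, -0.1976, 0.2054]
eef_rot: [-180.0, -0.0, -87.1]
contact_force: [-1.6, 1.4, -0.6]
gripper_width: 0.0176
gripper_force: 35.0
```

Request:
send_rows([
  {"dp": [0,0,0.5],"roll": 0,"jaw": 5},
  {"dp": [0,0,1],"roll": 0,"jaw": 5},
])

```text
time_s: 10.18
tcp_pos: [0.5387, -0.1976, 0.2051]
eef_rot: [-179.9, -0.0, -87.1]
contact_force: [-3.4, 1.7, 8.4]
gripper_width: 0.018
gripper_force: 35.0
```

The slot has seated, with upward force at z≈0.205 as expected. I'll relax slightly, release, and raise.

Request:
send_rows([
  {"dp": [0,0,-0.8],"roll": 0,"jaw": 5},
  {"dp": [0,0,-0.8],"roll": 0,"jaw": 30},
  {"dp": [0,0,-0.8],"roll": 0,"jaw": 50},
  {"dp": [0,0,-0.8],"roll": 0,"jaw": 50},
  {"dp": [0,0,-0.8],"roll": 0,"jaw": 60},
])

```text
time_s: 10.8
tcp_pos: [0.5386, -0.1975, 0.2047]
eef_rot: [180.0, -0.0, -87.1]
contact_force: [-0.3, -0.1, -0.0]
gripper_width: 0.0483
gripper_force: 0.0
```

Request:
send_rows([
  {"dp": [0,0,-1],"roll": 0,"jaw": 70},
  {"dp": [0,0,-1],"roll": 0,"jaw": 70},
  {"dp": [0,0,-1],"roll": 0,"jaw": 70},
  {"dp": [0,0,-1],"roll": 0,"jaw": 70},
])

```text
time_s: 11.3
tcp_pos: [0.5385, -0.1975, 0.2057]
eef_rot: [180.0, -0.0, -87.1]
contact_force: [-0.3, -0.3, -0.5]
gripper_width: 0.0615
gripper_force: 0.0
```

Request:
send_rows([
  {"dp": [0,0,-15],"roll": 0,"jaw": 70},
  {"dp": [0,0,-45],"roll": 0,"jaw": 70},
  {"dp": [0,0,-90],"roll": 0,"jaw": 70},
  {"dp": [0,0,-140],"roll": 0,"jaw": 70},
  {"dp": [0,0,-150],"roll": 0,"jaw": 70},
])

```text
time_s: 11.92
tcp_pos: [0.5398, -0.198, 0.3611]
eef_rot: [-179.6, -0.1, -87.1]
contact_force: [-0.7, -0.5, -0.5]
gripper_width: 0.061
gripper_force: 0.0
```

Request:
send_rows([
  {"dp": [0,30,0],"roll": 0,"jaw": 70},
  {"dp": [0,60,0],"roll": 0,"jaw": 70},
  {"dp": [0,60,0],"roll": 0,"jaw": 70},
])

```text
time_s: 12.3
tcp_pos: [0.4771, -0.2007, 0.357]
eef_rot: [-179.9, -0.0, -87.1]
contact_force: [1.1, -0.9, -0.8]
gripper_width: 0.0613
gripper_force: 0.0
```

Run:
```python
from plant import r
from h import *
d={n:r.capture(n) for n in("scene","top")};s=d["scene"]
z=lambda im,x,y,w,h,f:cv2.resize(im[y:y+h,x:x+w],None,fx=f,fy=f,interpolation=cv2.INTER_CUBIC)
cv2.imwrite("pics/p3.png",np.hstack([z(s["image"],130,160,90,110,5),z(s["image"],255,120,70,110,5)]))
c=[.532+.007,-.1976,np.radians(3)];z0=.127
L=[(.027,-.065,-.052),(.027,.065,-.052),(.003,-.065,.063),(.003,.065,.063),(.009,-.03,.102),(.009,.03,.102),(.013,0,.008)]
print(((proj(s,place(c,np.array(L)+[0,0,z0]))-[130,160])*5).round().tolist())
print(r.get_state()["contact_force"],r.get_state()["time_s"])
```

```text
[[169.0, 411.0], [377.0, 338.0], [126.0, 227.0], [343.0, 160.0], [180.0, 156.0], [283.0, 125.0], [255.0, 280.0]]
[ 0.18970871 -0.11942986  0.45116112] 12.4
```

View pics/p3.png

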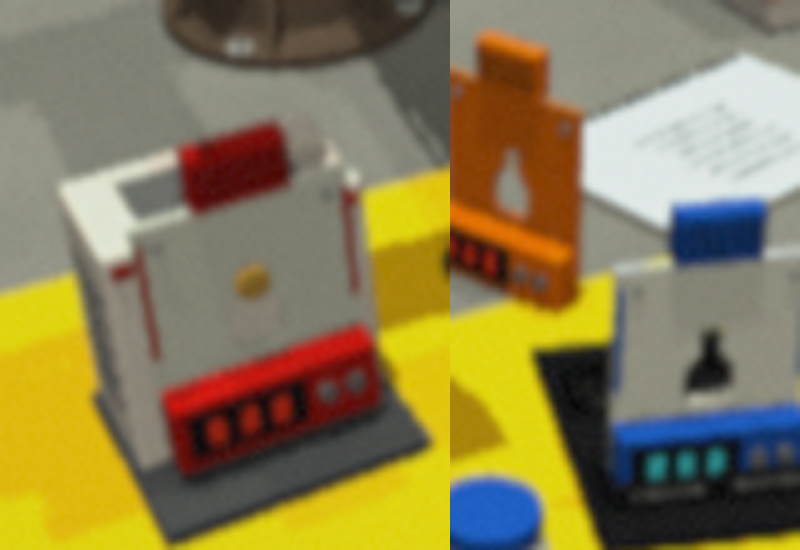

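The red readout hangs upright with the brass head at crop (252,280), against a predicted (255,280). Its display box top corners are close to the prediction at (165,405) and (375,335). The blue readout stands undisturbed, and the arm is clear.

```bash
python3 -c "
from plant import r
print(r.close_job())"
```

```text
the job is handed in; nothing more can be done
None
```

The red readout hangs on the stud, fully home, upright and let go with its display outward; the blue readout is still in the rack, and I handed the job in at 12.4 s (no verdict was returned).

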